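# Store a plug-in module in the carousel's empty bin

### The arm

A 6-joint arm with a two-finger parallel gripper is mounted at the origin on the work surface. World frame = base frame: x ahead of the robot, y to its left, z up, the work surface at z = 0. Lengths are in m, angles in rad, forces in N, time in s.
With the tool pointing down it reaches from about 0.3 to 0.875 m from the base axis. Payload 6.4 kg.
Tool frame: the origin (TCP) lies midway between the tips of the shut fingers; the grasp point (between the pads) lies 19 mm behind it; z points along the fingers, y is the line along which they close (so a half turn about z gives the same grasp; the last joint's range is limited). The gripper opens to 85 mm and grips with 20 to 120 N. Pads are 22 mm wide; open, the fingers measure 114 mm over their backs; the gripper's body (76 mm by 85 mm) begins 54 mm behind the grasp point. The pads swing forward as they close: fully open they stand 13 mm farther back than shut.
Start: joints at [1.012, 0.181, 1.607, -0, 1.354, -0.206], TCP at [0.199, 0.54, 0.231] pointing down, gripper open.
Joint ranges: [-2.99, 2.99], [-0.89, 2.07], [0.3, 2.58], [-1.14, 4.28], [0, 2.63], [-3.12, 3.12]. Speed limits (rad/s): [2.57, 2.57, 3.01, 3.14, 3.14, 3.14].

### API

Orientations are given as a unit quaternion [x, y, z, w].
In Python, from rig import manip, cams gives the robot as it stands. The module is installed in compiled form; this text tells all that it offers. Calls block until the motion is done:
- manip.move_pose(position, orientation): joint-space move of the TCP to a pose.
- manip.movel(position, orientation=None, v=0.15, max_force=None): straight line of the TCP; orientation=None keeps the orientation; v is the mean speed in m/s. With max_force (N) it stops when the force on the tool has changed by that much, and returns True; else False.
- manip.movej(angles): joint-space move.
- manip.gripper_to(opening, squeeze=None): finger opening in m; squeeze is the grip in N (None keeps the last); returns when the fingers have stopped.
- manip.hold(seconds).
- manip.inverse_kinematics(position, orientation): joint angles nearest the present ones, or None.
- cams.get_image(name): name is "side" or "top"; returns the picture (480x640x3 uint8, red, green, blue); there is no depth.
- cams.calibration(name): a dict with "fx", "fy", "cx", "cy" (pixels), "k1" (the pictures are not rectified: a ray, as slopes to the right and down, at radius r is drawn at 1 + k1 r^2 times it, then the intrinsics apply), "R" (3x3) and "t" (3): a world point X has camera coordinates R X + t. Camera axes: x right, y down, z forward; pixel columns grow to the right and rows downward; lengths in m; the calibration is good to about 2 mm. A picture is of the moment at which its call begins. calibration takes no time and is no camera call.
A pose or a line that the arm cannot do raises manip.Unreachable and nothing moves.
- manip.finish_job(): hands the job in; it is judged then, once.
Readings, each from a call of its own:
- manip.get_time(): time.
- manip.get_q(): joint angles.
- manip.get_dq(): joint speeds.
- manip.get_joint_efforts(): joint torques, N m.
- manip.get_ee_pos(): TCP position.
- manip.get_orientation(): TCP orientation.
- manip.get_force(): force on the tool from outside, world axes, zero at the start.
- manip.get_torque(): the same for the moment, N m.
- manip.get_opening(): finger opening in m.
- manip.get_grip_force(): force on a finger pad.
Only numpy, scipy, OpenCV 4.12 (cv2) and the standard library are available. Lean on these libraries where they do the work, as an engineer would, in place of code of your own. Each camera call takes 0.05 s, during which the arm holds its last target. There are 200 camera calls.

### The job

First turn the parts carousel by its posts until its one empty bin stands squarely at the open side of the clear cover, in line with the pointer on the base, and leave it there. Then take the spare plug-in module out of the leaning cradle and lower it gently, without dropping it, into that bin so that it stands upright like the other modules. Leave the jar, the screwdriver and the die-cast box where they are.

Things in the scene. Friction and masses are not known exactly. Their poses are not given: they have to be found in the camera images.
- base: Fixed round grey base of the carousel, 330 mm across, 12 mm high. Origin: on the carousel's vertical turning axis, at table height; z up. The open side of the clear cover and the pointer (a small steel diamond on a tongue of the base, 196 mm from the axis) lie towards its own -x.
- cover_edge (a point): Middle of the top of the straight edge of the fixed clear cover, 22 mm from the turning axis towards the base's -x. Cover: a 4 mm sheet, top 129 mm and underside 125 mm above the table, a disc of radius 116 mm about the axis cut off straight here, so that it covers all beyond this edge (base x above -22 mm). A screw head, 44 mm across, on the axis reaches 135 mm. Axes as the base's.
- window (a point): Fixed point of the base where the empty bin's floor centre must come: 85 mm from the turning axis towards the base's -x, 28 mm above the table. Axes as the base's.
- turntable: Aluminium disc 344 mm across, top 28 mm above the table, with four open bins a quarter turn apart and four posts half-way between them. Origin on the turning axis at table height, z up; the empty bin lies towards its own -x. Turns freely either way, over a half turn each way, against light friction (about 2 N at a post), and stays where it is left.
- empty_bin (a point): Centre of the inner floor of the one empty bin, 85 mm from the turning axis, 28 mm above the table; axes as the turntable's (x radial, y along the bin). Each grey bin is 46 mm (radial) by 116 mm (tangential) inside, walls 2 mm, rims 70 mm above the table. The other three hold modules like the loose one, fixed, tops 119 mm above the table.
- post0 (a point): Centre of the top of an upright round steel post on the turntable, by which it is turned: 20 mm in diameter, 155 mm from the turning axis, top 163 mm above the table, at 45 degrees to the bins on either side.
- post1 (a point): Centre of the top of an upright round steel post on the turntable, by which it is turned: 20 mm in diameter, 155 mm from the turning axis, top 163 mm above the table, at 45 degrees to the bins on either side.
- post2 (a point): Centre of the top of an upright round steel post on the turntable, by which it is turned: 20 mm in diameter, 155 mm from the turning axis, top 163 mm above the table, at 45 degrees to the bins on either side.
- post3 (a point): Centre of the top of an upright round steel post on the turntable, by which it is turned: 20 mm in diameter, 155 mm from the turning axis, top 163 mm above the table, at 45 degrees to the bins on either side.
- module_centre (a point): Centre (half-way up) of the loose module: an aluminium block 30 mm thick (x), 96 mm wide (y), 90 mm high (z, towards the steel panel with two brass sockets), 0.25 to 0.42 kg. At the start it stands in the cradle, its z leaning 0.6 rad (34 degrees) from vertical towards the cradle's -x.
- module: The same loose module; origin at the centre of its underside, 45 mm below its centre along its z; same axes.
- cradle: Fixed dark steel cradle, foot 130 x 130 mm. Origin on the table below its pocket, z up. The pocket opens up and towards its -x, along the module's z. Along the module's height the wall under the module reaches 40 mm up, the wall above it and the end walls 25 mm; the rest is free. Pocket: 4 mm wider than the module is thick, 8 mm longer than it is wide.
- jar: Bystander: glass jar, 64 mm across, 85 mm high, origin under its centre.
- screwdriver: Bystander: screwdriver 190 mm long lying on the table along its x.
- diecast_box: Bystander: aluminium box 110 x 60 x 35 mm, origin under its centre.
Things that resemble listed ones, but are neither listed nor needed, are in the scene too. Leave any blue look-alike of the module alone.

How it is judged:
On the way:
1. the empty bin has been turned to the open side of the cover and stands still there, within 18 mm of the window point, with the module still in the cradle (horizontal distance between empty_bin and window below 0.018 m and angular speed of turntable below 0.1 rad/s and distance of module_centre from where it was at the start of the episode below 0.02 m), for 0.2 s.
At the end, for the whole second after the job is handed in: The empty bin's floor centre is within 20 mm of the window point; the module stands on that bin's floor, panel up (centre within 20 mm of the bin's centre in its x and y, 35 to 55 mm above its floor, leaning under 0.4 rad), released; module and turntable at rest (horizontal distance between empty_bin and window below 0.02 m and x of module_centre in the frame of empty_bin between -0.02 and 0.02 m and y of module_centre in the frame of empty_bin between -0.02 and 0.02 m and z of module_centre in the frame of empty_bin between 0.035 and 0.055 m and angle between module_centre's own z axis and vertical below 0.4 rad and linear speed of module below 0.02 m/s and angular speed of turntable below 0.05 rad/s); the robot touches nothing.
It fails at once if the module is dropped or thrown into the carousel (faster than 0.6 m/s while within 95 mm of the bin's floor centre) (distance between module_centre and empty_bin below 0.095 m and linear speed of module above 0.6 m/s).
It fails at once if the jar, the screwdriver or the die-cast box is moved more than 30 mm (distance of any of jar, screwdriver, diecast_box from where it was at the start of the episode above 0.03 m).
It also fails if it takes over 72 s, if anything falls off the work surface, if the arm or the gripper's body presses on something with over 40 N, if the wrist force passes 120 N, or if a joint passes its speed limit or range.

## Working session

There is one attempt and no reset: what is moved stays moved. The work goes in short steps, each a Python script; the robot and the scene stay as the last script left them, time stands still between calls to the robot, and variables do not carry over. Pictures are saved under pics/ and viewed, at most 10 in all, crops included, and the job is handed in when it is done.

```bash
mkdir -p pics; cat > h.py <<'E'
import numpy as np, cv2
from rig import manip, cams
def ray(n,uv):
    c=cams.calibration(n); K=np.array([[c["fx"],0,c["cx"]],[0,c["fy"],c["cy"]],[0,0,1.]])
    p=cv2.undistortPoints(np.array([[uv]],float),K,np.array([c["k1"],0,0,0.]))[0,0]
    # cv2: distorted = p(1+k1 r^2)
    R=np.array(c["R"]);t=np.array(c["t"])
    d=R.T@np.array([p[0],p[1],1]); return -R.T@t, d/np.linalg.norm(d)
def onplane(n,uv,z):
    o,d=ray(n,uv); return o+d*(z-o[2])/d[2]
def tri(uva,uvb,a="side",b="top"):
    o1,d1=ray(a,uva);o2,d2=ray(b,uvb)
    s=np.linalg.lstsq(np.c_[d1,-d2],o2-o1,rcond=None)[0]
    p,q=o1+s[0]*d1,o2+s[1]*d2
    return (p+q)/2,np.linalg.norm(p-q)
def proj(n,X):
    c=cams.calibration(n); K=np.array([[c["fx"],0,c["cx"]],[0,c["fy"],c["cy"]],[0,0,1.]])
    return cv2.projectPoints(np.array(X,float).reshape(-1,1,3),cv2.Rodrigues(np.array(c["R"]))[0],np.array(c["t"],float),K,np.array([c["k1"],0,0,0.]))[0][:,0]
def snap(n,f,crop=None,s=1):
    im=cams.get_image(n)[:,:,::-1]
    if crop: u0,v0,u1,v1=crop; im=im[v0:v1,u0:u1]
    if s!=1: im=cv2.resize(im,None,fx=s,fy=s,interpolation=cv2.INTER_CUBIC)
    cv2.imwrite("pics/"+f,im)
E
python3 - <<'E'
from h import *
for n in("side","top"):
    snap(n,n+"0.png"); c=cams.calibration(n); R=np.array(c["R"]); print(n,c["fx"],-R.T@np.array(c["t"]),R[2])
E
```

```text
side 574.8182038895119 [-0.0209571  -0.93002653  0.78279109] [ 0.46626396  0.69992408 -0.54102144]
top 472.9004356437939 [ 0.43572137 -0.06037794  1.174972  ] [ 0.08359001  0.00462152 -0.99648951]
```

View pics/side0.png

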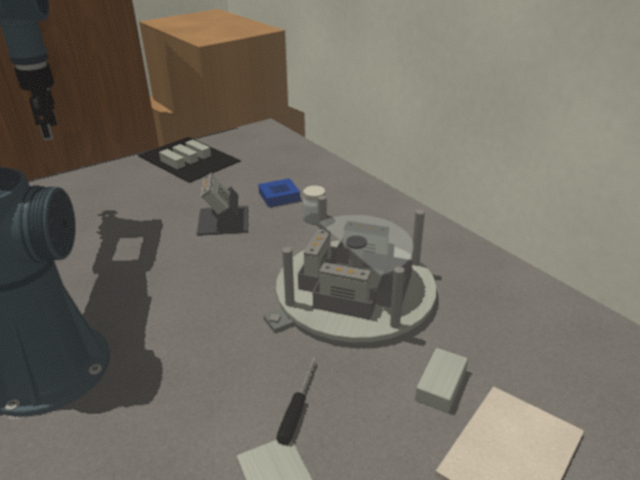

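View pics/top0.png

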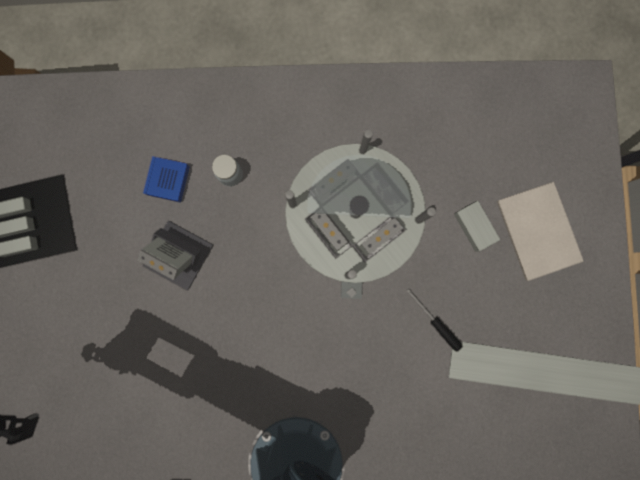

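Top: carousel at about (357,212), pointer at (352,292), cradle with the grey module at (172,255), blue look-alike at (167,180), jar at (226,168), box at (478,226), screwdriver at (435,320). The three grey blocks on the black mat at (10,225) also resemble modules. The module that fits is the one at (168,257), since it leans in the dark cradle and has brass sockets. I'll check this in enlarged crops.

```bash
python3 - <<'E'
import cv2,numpy as np
t=cv2.imread("pics/top0.png");s=cv2.imread("pics/side0.png")
cv2.imwrite("pics/tc.png",cv2.resize(t[125:305,270:450],(600,600),interpolation=cv2.INTER_CUBIC))
a=cv2.resize(t[210:300,130:220],(400,400),interpolation=cv2.INTER_CUBIC);b=cv2.resize(s[160:250,185:275],(400,400),interpolation=cv2.INTER_CUBIC)
cv2.imwrite("pics/mc.png",np.hstack([a,b]))
cv2.imwrite("pics/sc.png",cv2.resize(s[185:345,255:455],(750,600),interpolation=cv2.INTER_CUBIC))
E
```

```text
(no output)
```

View pics/tc.png

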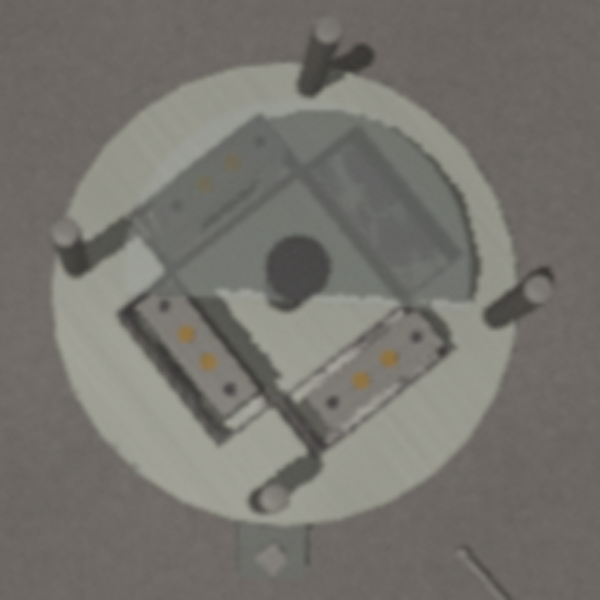

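View pics/mc.png

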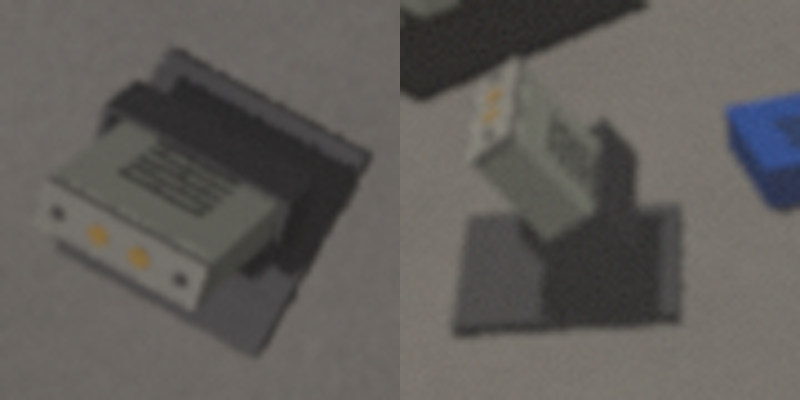

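View pics/sc.png

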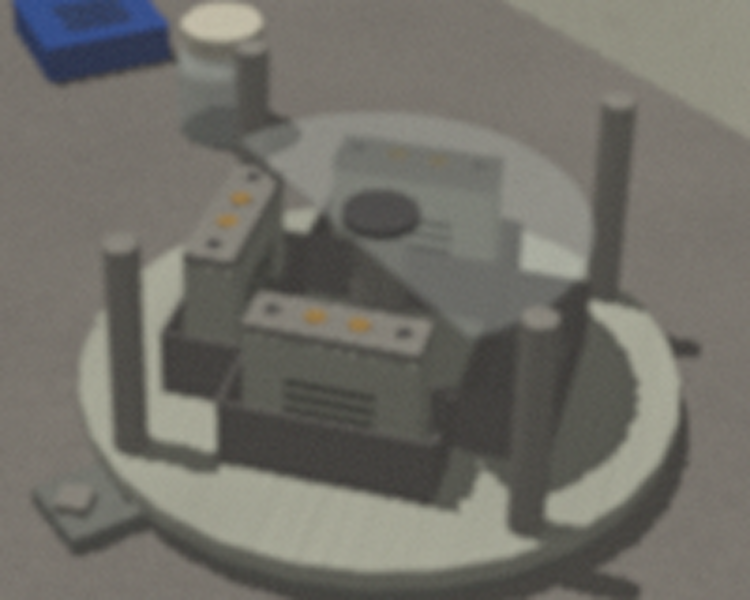

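```bash
python3 - <<'E'
from h import *
T=lambda p:(270+p[0]*.3,125+p[1]*.3); S=lambda p:(255+p[0]/3.75,185+p[1]/3.75)
M=lambda p:(130+p[0]/4.4444,210+p[1]/4.4444); N=lambda p:(185+(p[0]-400)/4.4444,160+p[1]/4.4444)
np.set_printoptions(precision=4,suppress=True)
P={}
for k,t,s in [("near",(272,496),(122,243)),("right",(538,288),(540,318)),("far",(328,30),(618,101)),("left",(66,233),(251,47)),("ptr",(270,560),(73,497)),("screw",(297,266),(380,213))]:
    P[k],e=tri(S(s),T(t)); print(k,P[k],round(e,4), onplane("top",T(t),{"ptr":.014,"screw":.135}.get(k,.163)))
for k,t,s in [("soc1",(97,236),(492,100)),("soc2",(139,259),(487,126)),("A",(50,180),(520,58)),("B",(212,262),(514,120)),("C",(200,308),(474,160))]:
    P[k],e=tri(N(s),M(t)); print(k,P[k],round(e,4))
c=np.mean([P[k] for k in("near","right","far","left")],0); print("c",c)
for k in("near","right","far","left"): d=P[k]-c; print(k,np.hypot(*d[:2]),np.degrees(np.arctan2(d[1],d[0])))
d=P["ptr"]-c; print("ptr",np.hypot(*d[:2]),np.degrees(np.arctan2(d[1],d[0])))
d=P["soc1"]-P["soc2"];print(np.linalg.norm(d),np.degrees(np.arctan2(d[1],d[0])))
d=P["A"]-P["B"];print(np.linalg.norm(d),np.degrees(np.arctan2(d[1],d[0])))
print(np.linalg.norm(P["B"]-P["C"]))
# cradle foot corners on table
for p in [(372,155),(258,355),(172,48)]: print(onplane("top",M(p),0.006))
E
```

```text
near [ 0.453  -0.1352  0.1592] 0.0041 [ 0.4512 -0.1339  0.163 ]
right [ 0.5828 -0.312   0.1601] 0.0024 [ 0.5814 -0.3105  0.163 ]
far [ 0.7581 -0.1814  0.16  ] 0.0026 [ 0.7561 -0.1803  0.163 ]
left [ 0.627  -0.006   0.1603] 0.0035 [ 0.625  -0.0053  0.163 ]
ptr [ 0.409  -0.143   0.0153] 0.0052 [ 0.4067 -0.1419  0.014 ]
screw [ 0.6059 -0.1584  0.1309] 0.0026 [ 0.6041 -0.1573  0.135 ]
soc1 [0.4886 0.3137 0.1078] 0.0038
soc2 [0.4759 0.2937 0.1035] 0.0025
A [0.5174 0.3343 0.1179] 0.0045
B [0.4732 0.2487 0.1273] 0.0036
C [0.4513 0.2616 0.1037] 0.005
c [ 0.6053 -0.1586  0.1599]
near 0.15402837243428097 171.23803705730748
right 0.15498414582018577 -98.31150953429669
far 0.1545581513244312 -8.460220269533798
left 0.15417528222236762 81.88694682802638
ptr 0.19686042071341758 175.44396615824436
0.024054325290405982 57.69999498574803
0.09683041835456806 62.683914776051566
0.03468653047539535
[0.5335 0.1951 0.006 ]
[0.4234 0.2597 0.006 ]
[0.5968 0.3082 0.006 ]
```

```bash
cat >> h.py <<'E'
from scipy.spatial.transform import Rotation as Ro
def quat(z,y):
    z=np.array(z,float);z/=np.linalg.norm(z);y=np.array(y,float);y-=z*(y@z);y/=np.linalg.norm(y)
    return Ro.from_matrix(np.c_[np.cross(y,z),y,z]).as_quat()
C=np.array([0.604,-0.158]); PTR=np.radians(175.4)
def post(phi,s,z):
    return np.r_[C+.155*np.array([np.cos(phi),np.sin(phi)]),z], quat([0,0,-1],[-s*np.sin(phi),s*np.cos(phi),0])
E
python3 - <<'E'
from h import *
np.set_printoptions(precision=3,suppress=True)
print(manip.get_time())
for s in(1,-1):
    for a in (171.6,130,85,40.4): print(s,a,manip.inverse_kinematics(*post(np.radians(a),s,.132)))
M=lambda p:(130+p[0]/4.4444,210+p[1]/4.4444)
for z in(.125,.13):
    d=onplane("top",M((50,180)),z)-onplane("top",M((212,262)),z);print(np.linalg.norm(d),np.degrees(np.arctan2(d[1],d[0])))
E
```

```text
0.1
1 171.6 [-0.545  0.066  1.953 -0.     1.123  1.173]
1 130 [-0.313  0.144  1.867 -0.     1.132  2.131]
1 85 [-0.198  0.374  1.577 -0.     1.19   3.031]
1 40.4 [-0.243  0.592  1.262 -0.     1.287 -2.519]
-1 171.6 [-0.545  0.066  1.953 -0.     1.123 -1.969]
-1 130 [-0.313  0.144  1.867 -0.     1.132 -1.011]
-1 85 [-0.198  0.374  1.577 -0.     1.19  -0.11 ]
-1 40.4 [-0.243  0.592  1.262 -0.     1.287  0.623]
0.09313657129915402 62.35554922139747
0.09269305198987834 62.35554922139747
```

```bash
python3 - <<'E'
from h import *
s=-1; a0,a1=171.6,np.degrees(PTR)-135
p,q=post(np.radians(a0),s,.215)
manip.move_pose(p,q); manip.gripper_to(.045)
print(manip.movel([p[0],p[1],.132],v=.12,max_force=15)); 
manip.gripper_to(.025,20); print(manip.get_opening(),manip.get_force())
for a in np.linspace(a0,a1,12)[1:]:
    manip.movel(*post(np.radians(a),s,.132),v=.12)
print(manip.get_force(),manip.get_ee_pos())
manip.gripper_to(.018,20); print(manip.get_opening(),manip.get_grip_force(),manip.get_force())
manip.gripper_to(.045); p=manip.get_ee_pos(); manip.movel([p[0],p[1],.22],v=.15)
manip.move_pose([.42,.15,.3],manip.get_orientation())
print(manip.get_time())
snap("top","t2.png",(270,125,450,305),600/180); 
E
```

```text
False
0.02491093969785747 [-1.15595041e-01 -3.02013455e-05  7.40636404e-02]
[-0.09704939 -0.57530614  1.07741808] [ 0.72133715 -0.05732283  0.13189305]
0.019021442866237324 19.852219820022583 [-2.25782643 -0.95629216  2.90992292]
11.6
```

View pics/t2.png

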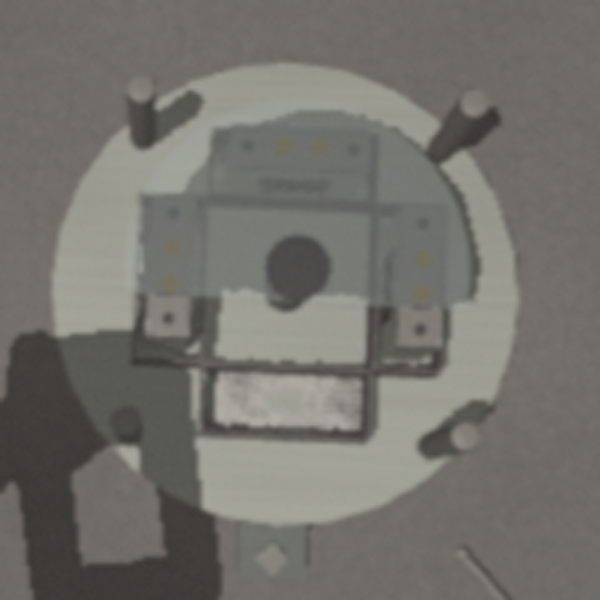

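The empty bin now stands at the open side: floor centre at crop (289,402), pointer at (271,560), axis at (297,266). I'll take a side view to measure it from two views.

```bash
python3 - <<'E'
from h import *
snap("side","s2.png",(255,185,455,345),3.75)
E
```

```text
(no output)
```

View pics/s2.png

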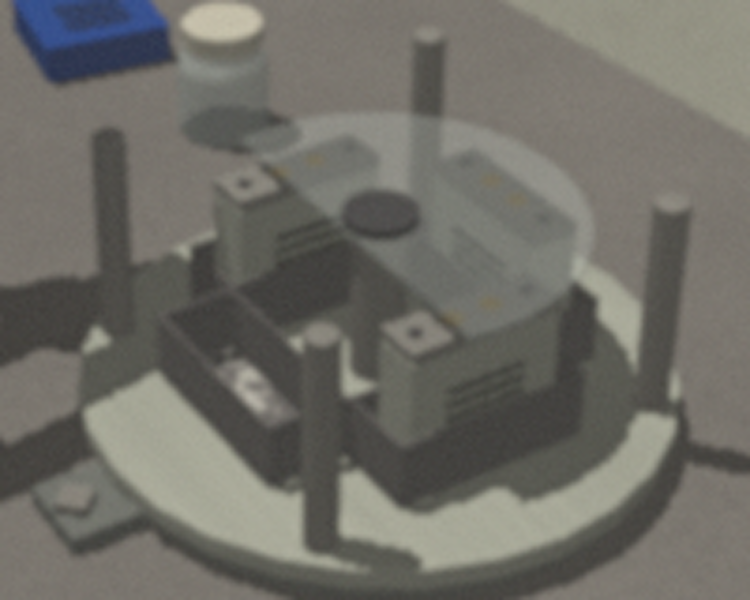

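```bash
python3 - <<'E'
from h import *
np.set_printoptions(precision=4,suppress=True)
T=lambda p:(270+p[0]*.3,125+p[1]*.3); S=lambda p:(255+p[0]/3.75,185+p[1]/3.75)
print(proj("top",np.r_[C,.135]),T((297,266)))
for t,s in [((142,90),(428,36)),((475,103),(672,203)),((466,436),(322,333))]:
    p,e=tri(S(s),T(t)); q=onplane("top",T(t),.163);print(p,e,np.degrees(np.arctan2(*(p[:2]-C)[::-1])),np.degrees(np.arctan2(*(q[:2]-C)[::-1])))
R=[tri(S(s),T(t)) for t,s in [((203,433),(160,322)),((203,368),(237,288)),((372,440),(272,437))]]
print(R); c=(R[1][0]+R[2][0])/2
d=c[:2]-C; print("bin",c,np.hypot(*d),np.degrees(np.arctan2(*d[::-1])))
w=C+.085*np.array([np.cos(PTR),np.sin(PTR)]); print("window",w)
for p in[(213,372),(365,375),(363,432),(213,428)]: print(onplane("top",T(p),.07))
manip_t=manip.get_time();print(manip_t)
E
```

```text
[[359.4275 204.8404]] (359.1, 204.8)
[ 0.7208 -0.0577  0.1599] 0.002853951262491156 40.65201798894204 41.38132248395784
[ 0.7065 -0.2762  0.1606] 0.0025938774488818584 -49.08390430481202 -49.25381542519311
[ 0.488  -0.261   0.1615] 0.0032533648346717973 -138.39293122473094 -139.0735658379613
[(array([ 0.4998, -0.0947,  0.0647]), np.float64(0.003764401678793137)), (array([ 0.5478, -0.0972,  0.0691]), np.float64(0.009321382820341367)), (array([ 0.4919, -0.2137,  0.0641]), np.float64(0.0034802123965388516))]
bin [ 0.5199 -0.1555  0.0666] 0.08418293580546334 178.27665159327003
window [ 0.5193 -0.1512]
[ 0.5407 -0.1018  0.07  ]
[ 0.536  -0.2087  0.07  ]
[ 0.4959 -0.2059  0.07  ]
[ 0.5012 -0.1007  0.07  ]
11.7
```

```bash
cat >> h.py <<'E'
xc=np.r_[np.cos(np.radians(-28.7)),np.sin(np.radians(-28.7)),0]; up=np.array([0,0,1.])
zm=-np.sin(.6)*xc+np.cos(.6)*up; xm=np.cos(.6)*xc+np.sin(.6)*up
PAN=np.array([0.4833,0.301,0.1115])
def gr(h,s): return PAN+zm*(h-.09), quat(-zm,s*xm)     # TCP at height h above underside
BIN=np.array([0.5192,-0.153]); xb=np.r_[np.cos(np.radians(-4)),np.sin(np.radians(-4)),0]
def pl(h,s): return np.r_[BIN,.028+h], quat(-up,s*xb)
E
python3 - <<'E'
from h import *
np.set_printoptions(precision=3,suppress=True)
M=lambda p:(130+p[0]/4.4444,210+p[1]/4.4444)
print((onplane("top",M((97,236)),.1115)+onplane("top",M((139,259)),.1115))/2)
yc=np.cross(up,xc)
cor=[PAN+a*.048*yc+b*.015*xm for a,b in((1,1),(-1,1),(-1,-1),(1,-1))]
print("top crop",(proj("top",cor)-[130,210])*4.4444,"side",(proj("side",cor)-[185,160])*4.4444+[400,0])
for s in(1,-1):
    for f in(gr(.15,s),gr(.049,s),pl(.25,s),pl(.049,s)): print(s,f[0],manip.inverse_kinematics(*f))
E
```

```text
[0.481 0.303 0.111]
top crop [[ 45.042 176.27 ]
 [209.536 263.492]
 [196.296 307.401]
 [ 34.208 221.168]] side [[513.247  53.111]
 [505.431 129.919]
 [463.996 159.71 ]
 [473.999  81.686]]
1 [0.454 0.317 0.161] [ 0.701  0.172  1.896 -0.698  0.961  1.581]
1 [0.504 0.29  0.078] [ 0.595  0.34   1.898 -0.799  0.776  1.647]
1 [ 0.519 -0.153  0.278] [-0.506  0.068  1.637 -0.     1.436 -0.436]
1 [ 0.519 -0.153  0.077] [-0.506  0.3    1.806 -0.     1.035 -0.436]
-1 [0.454 0.317 0.161] [ 0.701  0.172  1.896 -0.698  0.961 -1.561]
-1 [0.504 0.29  0.078] [ 0.595  0.34   1.898 -0.799  0.776 -1.495]
-1 [ 0.519 -0.153  0.278] [-0.506  0.068  1.637 -0.     1.436  2.705]
-1 [ 0.519 -0.153  0.077] [-0.506  0.3    1.806 -0.     1.035  2.705]
```

```bash
sed -i 's/^PAN=.*/PAN=np.array([0.4842,0.2988,0.1115])/' h.py; python3 - <<'E'
from h import *
manip.gripper_to(.062); manip.move_pose(*gr(.16,1))
print(manip.movel(gr(.049,1)[0],v=.1,max_force=12),manip.get_ee_pos(),gr(.049,1)[0])
manip.gripper_to(.02,40); print(manip.get_opening(),manip.get_grip_force(),manip.get_force(),manip.get_time())
snap("side","s3.png",(165,120,305,225),5)
E
```

```text
False [0.50465204 0.28813626 0.07827256] [0.50450623 0.28768266 0.07766124]
0.029344047247970562 41.964523047208786 [-3.52351003  1.26766555  4.99176547] 14.5333
```

View pics/s3.png

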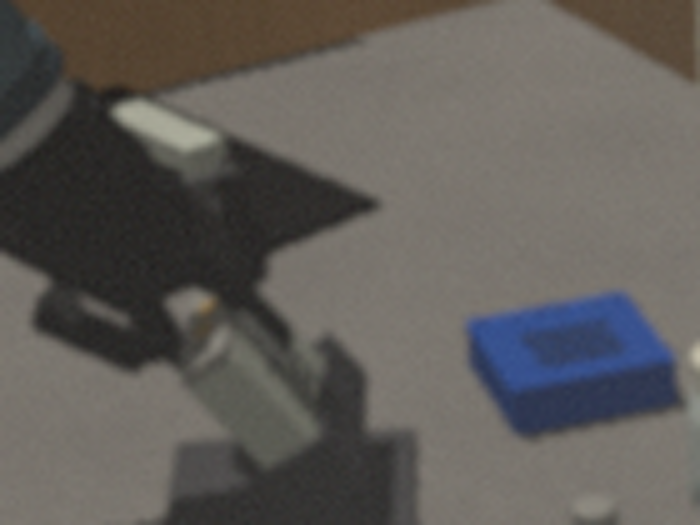

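The fingers straddle the module (panel at crop (200,310)) and hold it with an opening of 29.3 mm, which matches its 30 mm thickness. Next I extract it, turn it upright, carry it above the bin and look before lowering.

```bash
python3 - <<'E'
from h import *
manip.gripper_to(.02,70)
manip.movel(gr(.049+.08,1)[0],v=.1); print(manip.get_opening(),manip.get_force())
p=manip.get_ee_pos(); q=pl(0,1)[1]
manip.movel([p[0],p[1],.28],q,v=.12)
manip.move_pose(*pl(.25,1)); manip.movel(pl(.14,1)[0],v=.12); manip.hold(.3)
print(manip.get_opening(),manip.get_force(),manip.get_ee_pos(),manip.get_time())
snap("side","s4.png",(255,145,455,305),3.75)
E
```

```text
0.029420589303361493 [ 0.18179555 -0.40883477 -3.90787075]
0.029357856781568232 [ 0.53486084 -0.41538795 -3.88211069] [ 0.5194522  -0.15314035  0.16852353] 20.2
```

View pics/s4.png

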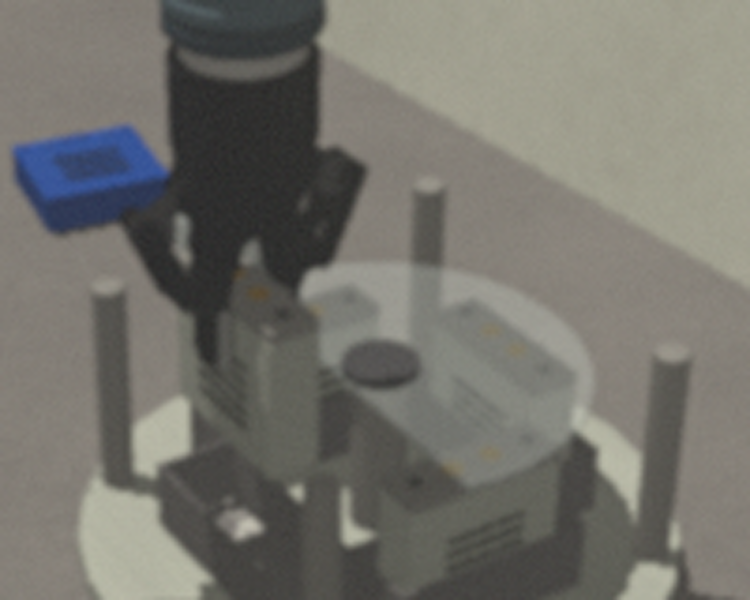

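The module hangs upright above the bin. Its near lower corners are at about crop (272,478) and (318,465), its near panel corners at (262,335) and (318,318). I'll compare these with the prediction for where it should hang.

```bash
python3 - <<'E'
from h import *
np.set_printoptions(precision=1,suppress=True)
yb=np.cross(up,xb); p=np.array(manip.get_ee_pos())
for z in(-.049,.041):
  for b in(-1,1): print(z,b,(proj("side",p+up*z-.048*yb+b*.015*xb)[0]-[255,145])*3.75)
E
```

```text
-0.049 -1 [267.  483.5]
-0.049 1 [315.9 465.4]
0.041 -1 [266.2 336.6]
0.041 1 [317.3 319.4]
```

The prediction agrees to about 1 px, so I lower it with a force guard.

```bash
python3 - <<'E'
from h import *
a=manip.movel(pl(.065,1)[0],v=.08,max_force=8); print(a,manip.get_ee_pos())
if not a:
    b=manip.movel(pl(.042,1)[0],v=.025,max_force=5); print(b,manip.get_ee_pos(),manip.get_force(),manip.get_time())
E
```

```text
False [ 0.51969508 -0.15326574  0.09359974]
True [ 0.51912109 -0.15296585  0.07519226] [-0.45435545  0.3717729   4.08809418] 22.025
```

```bash
python3 - <<'E'
from h import *
manip.gripper_to(.046); print(manip.get_opening(),manip.get_force())
manip.movel(pl(.25,1)[0],v=.15); manip.move_pose([.4,.25,.35],pl(0,1)[1]); manip.hold(.3)
print(manip.get_time(),manip.get_force())
T=cams.get_image("top")[125:305,270:450,::-1]; S=cams.get_image("side")[185:345,255:455,::-1]
cv2.imwrite("pics/f.png",np.hstack([cv2.resize(T,(350,350),interpolation=cv2.INTER_CUBIC),cv2.resize(S,(438,350),interpolation=cv2.INTER_CUBIC)]))
E
```

```text
0.04556398400852983 [ 0.65661763 -1.04739985 -0.79047933]
25.7167 [-0.91535087 -1.19679721  1.02299145]
```

View pics/f.png

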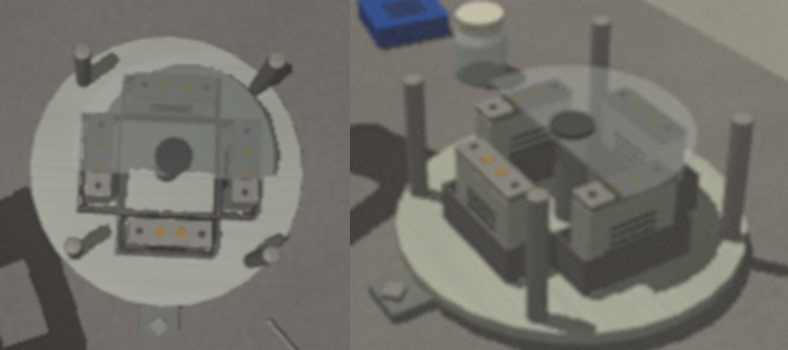

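The module stands upright in the bin at the pointer: its panel is at (170,233) in the left (top) view, level with the other modules, and the arm is clear. I hand the job in.

```bash
python3 -c "
from rig import manip
print(manip.finish_job())"
```

```text
the job is handed in; nothing more can be done
None
```

I turned the carousel until its empty bin was in line with the pointer, set the spare module upright in that bin, and handed the job in at about 26 s; the hand-in call gave no verdict.

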